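# Eject a plaster mould from its casing and set it out to dry

## Task

Push the wooden casing, with the plaster mould in it, along the ejector's bed until it is home against the end stop, then swing the ejector's hand lever all the way over so that the pad below pokes the mould up out of the casing through the hole in its floor. Lift the mould out and set it down gently, squarely and hollow side up, in the middle of the empty drying rack, then swing the lever all the way back, leaving the casing against the stop. Do not drop the mould, and leave the round mould, the bowl and the jar where they stand.

Things in the scene. Friction and masses are not known exactly. Their poses are not given: they have to be found in the camera images.
- ejector: Fixed grey bench ejector. Origin: at table height below the middle of its lifting pad; y runs along the bed towards the end stop. Aluminium bed, top at z = 56 mm, 124 mm wide, from y = -200 to +75 mm, a 34 mm slot along its middle; side guides 12 mm tall, 104 mm apart. Behind the stop, two bearing cheeks for the lever, 60 mm tall, cover x = -30..30, y = 105..165 mm.
- stop_face (a point): Middle of the top edge of the end stop's face that meets the casing: y = 75 mm, z = 86 mm in the ejector's frame. The stop is a plate 124 mm wide, 15 mm thick.
- pad_top (a point): Centre of the top of the steel lifting pad (26 mm in x, 44 mm along the bed), in the slot at the ejector's x = y = 0. It is 3 mm below the bed top with the lever at 0 and 40 mm above it with the lever at 1.
- lever (a joint): Hand lever's angle, rad. It turns about the ejector's y axis at x = 0, y = 135, z = 45 mm of the ejector's frame. At 0 it leans 0.5 rad to the ejector's -x side, at 1.0 (end stop) 0.5 rad to its +x side. It lifts the pad 43 mm per rad and stays where it is left, even under the mould's weight; 5 to 8 N near the knob moves it, more lower down.
- lever_knob (a point): Centre of the black ball (32 mm diameter) at the end of the lever, 115 mm from the pivot; the rod is 14 mm thick. It moves with the lever.
- casing: Loose wooden casing, 100 (x) x 150 (y) x 46 (z) mm, 0.55 to 0.85 kg, on the bed between the guides, y along the bed. Origin: centre of its underside. Its recess (63 x 113 mm) has a 10 mm thick floor with an access hole 40 (x) x 56 (y) mm in its middle. Home against the stop, its origin is straight above the ejector's and the hole above the pad.
- mould: White plaster mould, an oblong block 60 (x) x 110 (y) x 36 (z) mm, 0.18 to 0.35 kg, with a shallow hollow (36 x 78 mm, 8 mm deep) in its top. Origin: centre of its underside. It starts in the casing's recess, flush with the top, 1.5 mm play each side; fully poked up it rests on the pad, 30 mm proud of the casing, 6 mm still in the recess.
- rack_empty: The empty one of two alike fixed slatted wooden drying racks, 120 (x) x 160 (y) mm, slat tops at z = 24 mm. Origin: centre of its underside. It is about 155 mm from the other one, nearer to or farther from the robot. The mould belongs in its middle, long side along the rack's long side (y).
- round_mould: Round plaster mould, 80 mm diameter, 36 mm tall, on the other rack, to be left alone. Origin: centre of its underside.
- bowl: Dark clay bowl, 110 mm wide, 60 mm tall, to be left alone. Origin: centre of its underside.
- glaze_jar: White jar, 70 mm diameter, 110 mm tall, to be left alone. Origin: centre of its underside.
Not all that is in view belongs to the job. What is shaped like the mould but green or yellow is not meant.

How it is judged:
By the outcome, as a careful person would: the job done as asked, in the order asked, and still so for the second after the job is handed in, with the robot touching nothing.
It also fails if it takes over 72 s, if anything falls off the work surface, if the arm or the gripper's body presses on something with over 40 N, if the wrist force passes 120 N, or if a joint passes its speed limit or range.

## Robot

A 7-joint arm with a two-finger parallel gripper is mounted at the origin on the work surface. World frame = base frame: x ahead of the robot, y to its left, z up, the work surface at z = 0. Lengths are in m, angles in rad, forces in N, time in s.
With the tool pointing down it reaches from about 0.425 to 0.925 m from the base axis. Payload 6.8 kg.
Tool frame: the origin (TCP) lies on the centre line of the jaws, within the pads' length; the fingertips stand 25 mm ahead of it and the grasp point (between the pads) lies 6 mm ahead of it; z points along the fingers, y is the direction in which the jaws open and shut (so a half turn about z gives the same grasp; the last joint's range is limited). The gripper opens to 85 mm and grips with 20 to 120 N. Pads are 22 mm wide; open, the fingers measure 114 mm over their backs; the gripper's body (76 mm by 85 mm) begins 54 mm behind the grasp point. The pads swing forward as they close: fully open they stand 13 mm farther back than shut.
Start: joints at [-1.305, 0.477, 0.022, 1.555, -0.011, 1.109, -0.083], TCP at [0.246, 0.628, 0.256] pointing down, gripper open.
Joint ranges: [-2.96, 2.96], [-0.34, 2.1], [-1.41, 1.46], [0.24, 2.44], [-1.37, 4.51], [0.17, 1.92], [-2.96, 2.96]. Speed limits (rad/s): [2.39, 2.39, 3.14, 3.14, 3.14, 3.14, 3.14].

## Interface

Orientations are given as a unit quaternion [w, x, y, z].
In Python, from station import status, cams, order, models gives the robot as it stands.
- The arm moves only by the tool move_arm, never from a script. Its argument "steps" is one flat list of numbers, 7 for each row, row after row: the gripper's target within -1 to 1 (fully open at 1, half-way at 0, shut at -1), then the shift along the world's x, y, z in cm, then the turn, a rotation vector about the world's x, y, z in degrees. A call has 1 to 8 rows; each row shifts and turns the commanded pose from where the row before left it; what a row does not reach is not made up. A row lasts 1/10 s, in which the tool goes at most 50 mm and 8.59 degrees, less where a joint would pass 70% of its speed; a pose out of reach is approached as far as the arm can. A call with a gripper value outside its range is refused whole. The fingers move at their own pace and stop on an object; "newtons" is the grip in N (left out, the last holds). Time passes only in rows, so rows that do not move let the fingers close. It gives the time, the measured TCP pose, the force and the opening at its end, in the units of the state.
- status.get_obs(): the state, without advancing time (a new reading comes with each control period).
- cams.read_camera(name): name is "scene" or "top" or "wrist"; returns a dict with "pixels" (420x560x3 uint8, red, green, blue), "mtx" (3x3 intrinsics, pixels), "dist_coeffs" ([k1, k2, p1, p2, k3] as OpenCV has them; the pictures are not rectified), "T" (4x4, takes a point from camera to world coordinates); the wrist camera has in their place "T_tool_cam" (4x4, takes a point from camera to tool coordinates, whose origin is the TCP and whose axes are the flange's). Camera axes: x right, y down, z forward; pixel columns grow to the right and rows downward; lengths in m; the calibration is good to about 2 mm. A picture is of the moment at which its call begins: read the wrist's pose just before it. There is no depth.
- order.hand_in(): hands the job in, once; it reports no verdict.
Trained networks look in the newest picture that a camera, given by its name, has taken for a name from the list of things; names that differ only in an ending like _2 or _b are one class to them, and where a whole thing is asked for, a point or a joint stands for the part that bears it (a point fixed in the world has none). Each returns a list of dicts, best first, with "score" (0 to 1); they miss things now and then, are a little off and sometimes report something else, mostly with a low value. They report only what shows in the picture. A call takes as long as a camera call. They do not tell look-alikes from the thing itself.
- models.silhouettes(camera, query): "region" (420x560 bool, what is visible of it) and "box" ([centre column, centre row, width, height] in pixels, round what is visible of it).
- models.place_of(camera, query): "position" ([row, column] in pixels: a listed point, or the origin of a listed thing).
The state is a dict: "t": time; "q": joint angles; "joint_vel": joint speeds; "joint_torque": joint torques, N m; "eef_pos": TCP position; "tool_rot": TCP orientation; "contact_force": force on the tool from outside, world axes, zero at the start; "torque": the same for the moment, N m; "gripper_width": opening from 0.0 (shut) to 1.0 (fully open).
Only numpy, scipy, OpenCV 4.12 (cv2) and the standard library are available. Lean on these libraries where they do the work, as an engineer would, in place of code of your own. Each camera call takes 0.05 s, during which the arm holds its last target.

## Working session

There is one attempt and no reset: what is moved stays moved. The work goes in short steps, Python scripts to look and compute and a tool call to move; the robot and the scene stay as the last step left them, time stands still between calls to the robot, and variables do not carry over. Pictures are saved under pics/ and viewed, and the job is handed in when it is done.

Besides the shell and the picture viewer there is one more tool, called after "Call:" as name(argument=value, ...), one argument or row to a line, values as JSON. move_arm: Moves the arm, as the interface text tells. Its arguments: {"type":"object","properties":{"steps":{"type":"array"},"newtons":{"type":"number"}},"required":["steps"]}

```bash
ls; mkdir -p pics; python3 - <<'E'
from station import status,cams,order,models
import cv2,json,numpy as np
o=status.get_obs();print({k:np.round(v,3).tolist() for k,v in o.items()})
for n in ["scene","top","wrist"]:
    c=cams.read_camera(n);cv2.imwrite(f"pics/{n}0.png",c["pixels"][:,:,::-1])
    print(n,{k:np.round(v,4).tolist() for k,v in c.items() if k!="pixels"})
E
```

```text
pics
{'t': 0.0, 'q': [-1.305, 0.478, 0.022, 1.556, -0.011, 1.109, -0.083], 'joint_vel': [-0.001, 0.001, -0.001, -0.002, 0.001, -0.0, 0.001], 'joint_torque': [-0.001, -59.644, 1.607, -28.12, 0.012, 0.009, -0.0], 'eef_pos': [0.246, 0.628, 0.255], 'tool_rot': [-0.0, 0.186, 0.983, -0.001], 'contact_force': [0.179, 0.02, -0.217], 'torque': [-0.037, 0.018, -0.032], 'gripper_width': 1.002}
scene {'mtx': [[400.5487, 0.0, 280.123], [0.0, 400.5487, 208.4483], [0.0, 0.0, 1.0]], 'dist_coeffs': [-0.0468, 0.0, 0.0, 0.0, 0.0], 'T': [[-0.3162, 0.4824, -0.8169, 1.2415], [0.9485, 0.1432, -0.2826, 0.2227], [-0.0194, -0.8642, -0.5029, 0.5381], [0.0, 0.0, 0.0, 1.0]]}
top {'mtx': [[429.6549, 0.0, 280.9032], [0.0, 429.6549, 208.183], [0.0, 0.0, 1.0]], 'dist_coeffs': [0.0061, 0.0, 0.0, 0.0, 0.0], 'T': [[0.0178, -0.9876, 0.156, 0.3995], [-0.9998, -0.0164, 0.0105, -0.0222], [-0.0078, -0.1561, -0.9877, 1.0435], [0.0, 0.0, 0.0, 1.0]]}
wrist {'mtx': [[321.8081, 0.0, 279.4195], [0.0, 321.8081, 209.1991], [0.0, 0.0, 1.0]], 'dist_coeffs': [-0.0367, 0.0, 0.0, 0.0, 0.0], 'T_tool_cam': [[-0.0013, -0.9556, -0.2948, 0.0759], [1.0, -0.0011, -0.0009, -0.0018], [0.0005, -0.2948, 0.9556, -0.1185], [0.0, 0.0, 0.0, 1.0]]}
```

View pics/scene0.png

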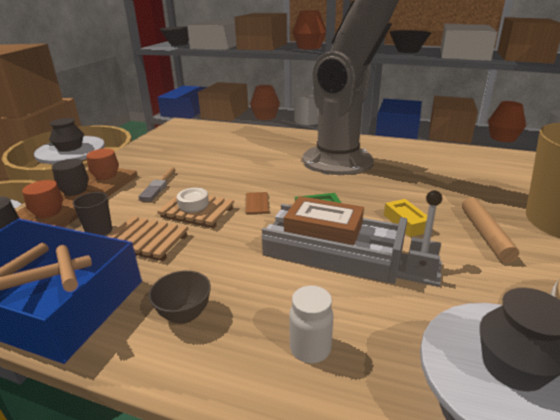

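View pics/top0.png

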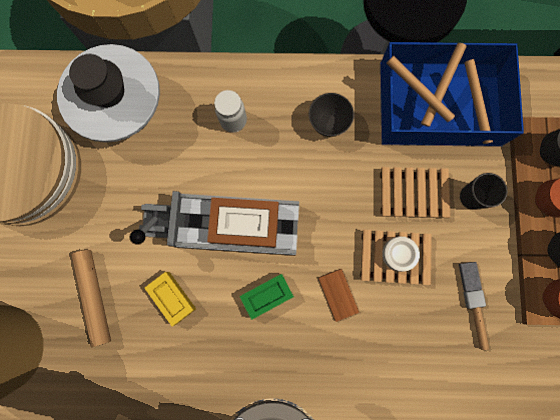

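View pics/wrist0.png

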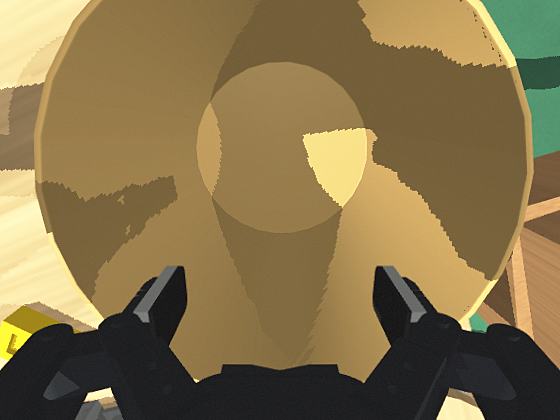

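The scene view shows the casing with the white mould on the ejector (325,215), the lever and its knob (433,198), the empty rack (150,237), and the round mould on the nearer rack (193,200). The top view shows the casing at (243,222), the knob at (138,237), the empty rack at (415,192), the bowl at (331,115) and the jar at (229,110).

Things that could be taken for the mould, by top pixel:
- White oblong block in the casing at (243,222), which is the one I want.
- Green block at (267,296).
- Yellow block at (168,298).
- Brown block at (338,295).
- Round mould at (402,253).

Next I'll check the choice in a close crop.

```bash
cat > h.py <<'E'
import numpy as np,cv2
from station import status,cams,order,models
def cam(n):
    c=cams.read_camera(n)
    if n=="wrist":
        pass
    return c
def ray(c,uv,T=None):
    T=c["T"] if T is None else T
    p=cv2.undistortPoints(np.array(uv,float).reshape(-1,1,2),c["mtx"],np.array(c["dist_coeffs"],float)).reshape(-1,2)
    d=np.c_[p,np.ones(len(p))]@np.array(T)[:3,:3].T
    return np.array(T)[:3,3],d
def toz(c,uv,z,T=None):
    o,d=ray(c,uv,T); z=np.broadcast_to(np.asarray(z,float),(len(d),))
    return o+d*((z-o[2])/d[:,2])[:,None]
def proj(c,P,T=None):
    T=np.array(c["T"] if T is None else T);Ti=np.linalg.inv(T)
    return cv2.projectPoints(np.array(P,float).reshape(-1,1,3),cv2.Rodrigues(Ti[:3,:3])[0],Ti[:3,3],c["mtx"],np.array(c["dist_coeffs"],float))[0].reshape(-1,2)
def pose(o):
    from scipy.spatial.transform import Rotation as R
    q=o["tool_rot"];T=np.eye(4);T[:3,:3]=R.from_quat(q,scalar_first=True).as_matrix();T[:3,3]=o["eef_pos"];return T
def crop(c,n,x0,y0,x1,y1,s):
    cv2.imwrite("pics/"+n,cv2.resize(c["pixels"][y0:y1,x0:x1,::-1],None,fx=s,fy=s,interpolation=cv2.INTER_CUBIC))
E
python3 - <<'E'
from h import *
c=cam("top");crop(c,"topc1.png",120,180,310,270,4)
crop(c,"topr1.png",350,155,460,295,4)
s=cam("scene");crop(s,"sc1.png",250,180,450,290,4)
for n in ["ejector","stop_face","pad_top","lever_knob","casing","mould","rack_empty","round_mould","bowl","glaze_jar"]:
    for cc in ["top","scene"]:
        print(n,cc,[(np.round(d["position"],1).tolist(),round(d["score"],2)) for d in models.place_of(cc,n)])
E
```

```text
ejector top [([224.0, 219.6], 0.72)]
ejector scene [([258.3, 356.3], 0.78)]
stop_face top [([215.0, 174.1], 0.56)]
stop_face scene [([231.5, 393.7], 0.96), ([224.0, 320.9], 0.15)]
pad_top top []
pad_top scene [([346.1, 310.4], 0.53), ([237.1, 359.5], 0.41)]
lever_knob top [([239.4, 134.8], 0.58), ([226.1, 240.4], 0.27)]
lever_knob scene [([199.5, 432.7], 0.55)]
casing top [([224.0, 244.1], 0.71)]
casing scene [([229.9, 322.6], 0.63)]
mould top [([296.1, 171.8], 0.92), ([290.5, 266.5], 0.63), ([221.3, 241.7], 0.61)]
mould scene [([219.4, 405.6], 0.85), ([222.6, 320.1], 0.71), ([214.8, 316.0], 0.51), ([344.6, 310.6], 0.36)]
rack_empty top [([192.8, 413.1], 0.74)]
rack_empty scene [([226.3, 320.1], 0.72), ([243.4, 148.3], 0.69), ([230.4, 324.9], 0.23)]
round_mould top [([256.2, 397.4], 0.95)]
round_mould scene [([207.1, 192.3], 0.7)]
bowl top [([122.2, 325.4], 0.88), ([220.3, 210.9], 0.71)]
bowl scene [([313.9, 185.0], 0.71)]
glaze_jar top [([120.9, 234.8], 0.86)]
glaze_jar scene [([345.0, 308.8], 0.61)]
```

View pics/topc1.png

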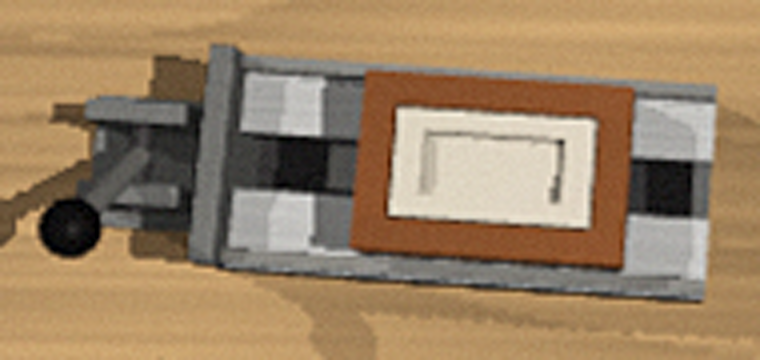

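View pics/topr1.png

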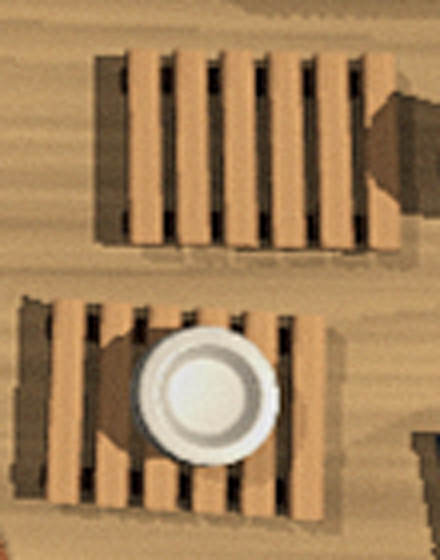

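View pics/sc1.png

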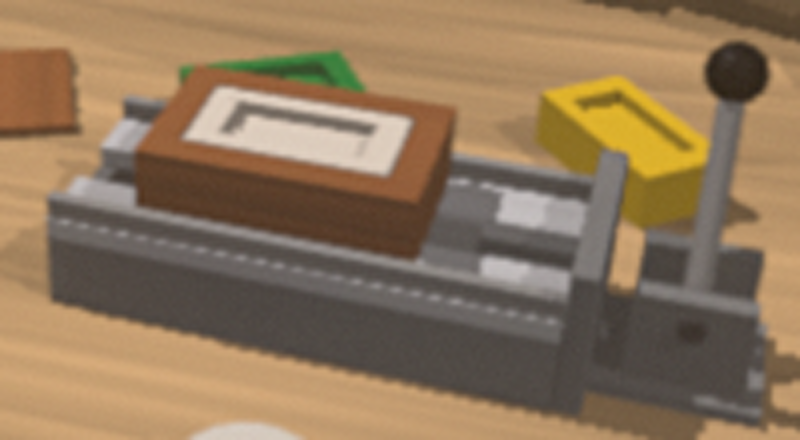

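The crop confirms it: the white oblong block flush in the brown casing is the mould. The empty rack is the upper one in the top view, and the round mould sits on the lower one. Now I'll measure.

```bash
python3 - <<'E'
from h import *
c=cam("top");s=cam("scene")
f=lambda L,ox,oy:[((x+.5)/4-.5+ox,(y+.5)/4-.5+oy) for x,y in L]
def show(n,P):
    print(n,np.round(P*1000,1).tolist(),"mean",np.round(P.mean(0)*1000,1))
cas=toz(c,f([(365,71),(634,87),(622,269),(350,249)],120,180),.102);show("casing",cas)
print(np.linalg.norm(np.diff(cas[[0,1,2,3,0]],axis=0),axis=1), "yaw",np.degrees([np.arctan2(-(cas[0]-cas[1])[0],(cas[0]-cas[1])[1]),np.arctan2(-(cas[3]-cas[2])[0],(cas[3]-cas[2])[1])]))
m=toz(c,f([(398,107),(596,119),(588,229),(388,215)],120,180),.102);show("mould",m)
st=toz(c,f([(240,48),(220,268)],120,180),.086);show("stop",st); print(np.degrees(np.arctan2((st[0]-st[1])[1],(st[0]-st[1])[0])))
g=toz(c,f([(716,87),(703,301)],120,180),.068);show("guide end",g); print("axis yaw",(lambda v:np.degrees(np.arctan2(-v[0],v[1])))(st.mean(0)-g.mean(0)),np.linalg.norm((st.mean(0)-g.mean(0))[:2]))
r=toz(c,f([(128,48),(398,52),(400,248),(130,244)],350,155),.024);show("rack",r);print(np.linalg.norm(np.diff(r[[0,1,2,3,0]],axis=0),axis=1),np.degrees([np.arctan2(-(r[0]-r[1])[0],(r[0]-r[1])[1]),np.arctan2(-(r[3]-r[2])[0],(r[3]-r[2])[1])]))
# scene
f2=lambda L:[((x+.5)/4-.5+250,(y+.5)/4-.5+180) for x,y in L]
cs=toz(s,f2([(197,66),(457,108),(418,203),(137,148)]),.102);show("casing scene",cs)
ss=toz(s,f2([(575,155+0)]),.086)
# knob by triangulation
o1,d1=ray(c,f([(69,227)],120,180));o2,d2=ray(s,f2([(737,72)]))
A=np.c_[d1[0],-d2[0]];k=np.linalg.lstsq(A,o2-o1,rcond=None)[0];print("knob",o1+k[0]*d1[0],o2+k[1]*d2[0])
E
```

```text
casing [[570.0, 144.4, 102.0], [563.4, -5.7, 102.0], [462.3, -1.1, 102.0], [470.6, 148.3, 102.0]] mean [516.6  71.5 102. ]
[0.150268   0.10121956 0.14963139 0.09939027] yaw [-2.50861389 -3.20933418]
mould [[549.9, 125.2, 102.0], [545.0, 15.0, 102.0], [483.9, 18.0, 102.0], [489.7, 128.2, 102.0]] mean [517.1  71.6 102. ]
stop [[585.0, 218.9, 86.0], [460.0, 223.2, 86.0]] mean [522.5 221.1  86. ]
-1.978099636937265
guide end [[570.1, -52.4, 68.0], [447.3, -46.4, 68.0]] mean [508.7 -49.4  68. ]
axis yaw -2.9247643561319507 0.2708019495726838
rack [[666.9, -254.7, 24.0], [667.0, -418.1, 24.0], [546.8, -414.1, 24.0], [546.5, -253.6, 24.0]] mean [ 606.8 -335.1   24. ]
[0.16341796 0.12025876 0.16049974 0.12046147] [0.00949205 0.10371574]
casing scene [[467.9, 1.0, 102.0], [473.9, 149.5, 102.0], [573.0, 144.6, 102.0], [563.1, -4.1, 102.0]] mean [519.5  72.8 102. ]
knob [0.47624247 0.28790675 0.1471423 ] [0.47630811 0.28716768 0.14689221]
```

Measured so far, in world mm:
- **Ejector:** origin about (518.6, 147.5), yaw about -2.8°.
- **Casing:** origin about (517.5, 72), so it has roughly 75 mm to travel.
- **Knob:** (475, 287, 147).
- **Rack:** (607, -335), yaw about 0°.

I'm moving with the jaws shut to a point behind the casing.

Call:
move_arm(
  steps=[-1,1.66,-4.2,0,0,0,-4.46,-1,1.66,-4.2,0,0,0,-4.46,-1,1.66,-4.2,0,0,0,-4.46,-1,1.66,-4.2,0,0,0,-4.46,-1,1.66,-4.2,0,0,0,-4.46,-1,1.66,-4.2,0,0,0,-4.46,-1,1.66,-4.2,0,0,0,-4.46,-1,1.66,-4.2,0,0,0,-4.46],
  newtons=40,
)

```text
t: 2.15
eef_pos: [0.3797, 0.2907, 0.2566]
tool_rot: [0.0, 0.479, 0.878, 0.0]
contact_force: [1.3, 0.7, -0.2]
gripper_width: -0.0
```

Call:
move_arm(
  steps=[-1,1.66,-4.2,0,0,0,-4.46,-1,1.66,-4.2,0,0,0,-4.46,-1,1.66,-4.2,0,0,0,-4.46,-1,1.66,-4.2,0,0,0,-4.46,-1,1.66,-4.2,0,0,0,-4.46,-1,1.66,-4.2,0,0,0,-4.46,-1,1.66,-4.2,0,0,0,-4.46,-1,1.66,-4.2,0,0,0,-4.46],
)

```text
t: 2.95
eef_pos: [0.5126, -0.0452, 0.2567]
tool_rot: [0.0, 0.725, 0.689, 0.001]
contact_force: [1.2, 0.9, -0.3]
gripper_width: 0.003
```

Call:
move_arm(
  steps=[-1,0,0,-4,0,0,0,-1,0,0,-4,0,0,0,-1,0,0,0,0,0,0],
)

```text
t: 3.25
eef_pos: [0.5088, -0.0436, 0.1725]
tool_rot: [-0.003, 0.724, 0.69, -0.004]
contact_force: [-0.5, -0.3, -0.4]
gripper_width: -0.001
```

```bash
python3 - <<'E'
from h import *
o=status.get_obs();T=pose(o);print(np.round(T,4))
c=cam("wrist");cv2.imwrite("pics/w1.png",c["pixels"][:,:,::-1])
t=cam("top");crop(t,"t1.png",100,170,330,280,3)
E
```

```text
[[ 0.049   0.9988 -0.0086  0.5088]
 [ 0.9988 -0.049  -0.0012 -0.0436]
 [-0.0016 -0.0086 -1.      0.1725]
 [ 0.      0.      0.      1.    ]]
```

View pics/w1.png

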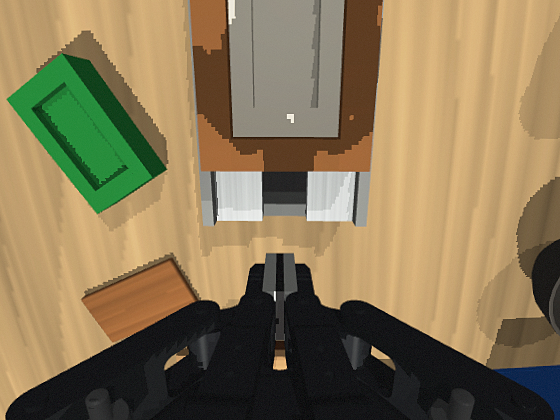

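View pics/t1.png

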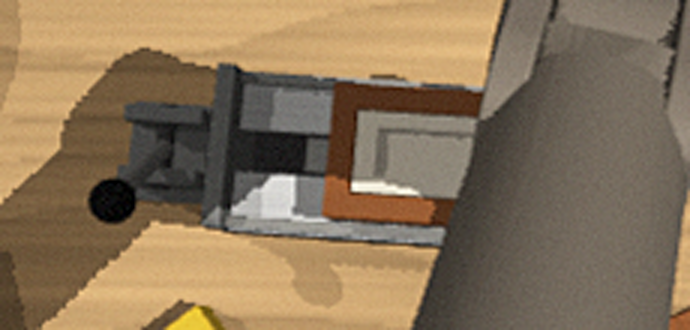

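The wrist view shows the shut fingers (280,265) in line with the slot and the rear edge of the casing (row 170). I'm descending to push.

Call:
move_arm(
  steps=[-1,0,0,-3.7,0,0,0,-1,0.1,0,-3.7,0,0,0,-1,0,0,0,0,0,0,-1,0,0,0,0,0,0],
)

```text
t: 3.75
eef_pos: [0.5142, -0.0435, 0.1042]
tool_rot: [0.001, 0.724, 0.69, 0.001]
contact_force: [-0.1, -0.4, -0.0]
gripper_width: -0.004
```

Call:
move_arm(
  steps=[-1,0.1,2.0,0,0,0,0,-1,0.05,1,0,0,0,0,-1,0.05,1,0,0,0,0,-1,0.05,1,0,0,0,0,-1,0.05,1,0,0,0,0,-1,0.05,1,0,0,0,0,-1,0.05,1,0,0,0,0],
)

```text
t: 4.45
eef_pos: [0.519, 0.0341, 0.1049]
tool_rot: [0.002, 0.725, 0.689, 0.001]
contact_force: [0.1, -8.2, 6.8]
gripper_width: -0.002
```

Call:
move_arm(
  steps=[-1,0.05,1,0,0,0,0,-1,0.02,0.7,0,0,0,0,-1,0.02,0.4,0,0,0,0,-1,0,0,0,0,0,0],
)

```text
t: 4.85
eef_pos: [0.5197, 0.0564, 0.1047]
tool_rot: [0.002, 0.724, 0.69, 0.001]
contact_force: [0.7, -4.6, 3.9]
gripper_width: -0.001
```

```bash
python3 - <<'E'
from h import *
t=cam("top");crop(t,"t2.png",100,170,330,280,3)
t=cam("scene");crop(t,"s2.png",250,160,450,290,4)
E
```

```text
(no output)
```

View pics/s2.png

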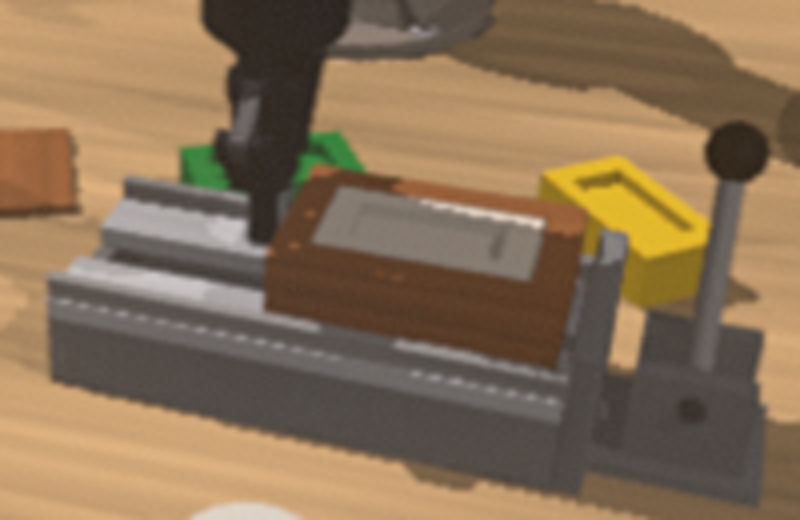

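View pics/t2.png

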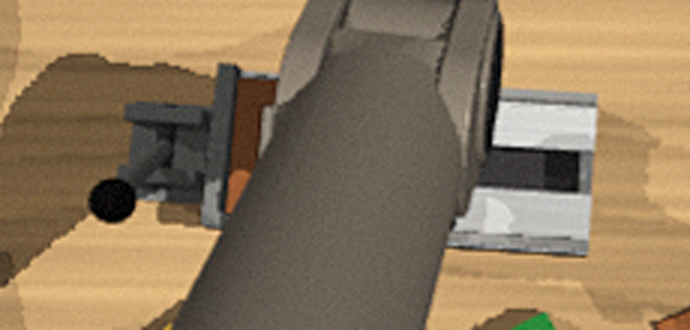

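The casing is within a few millimetres of the stop (scene crop column 580). I'm creeping forward until the force rises.

Call:
move_arm(
  steps=[-1,0.01,0.2,0,0,0,0,-1,0,0,0,0,0,0],
)

```text
t: 5.15
eef_pos: [0.5193, 0.0579, 0.1039]
tool_rot: [0.001, 0.724, 0.689, 0.001]
contact_force: [0.2, -7.3, 5.1]
gripper_width: 0.003
```

Call:
move_arm(
  steps=[-1,0.01,0.2,0,0,0,0,-1,0,0,0,0,0,0],
)

```text
t: 5.35
eef_pos: [0.5192, 0.0598, 0.1039]
tool_rot: [0.001, 0.725, 0.689, 0.001]
contact_force: [0.5, -7.6, 4.8]
gripper_width: 0.0
```

Call:
move_arm(
  steps=[-1,0.01,0.2,0,0,0,0,-1,0,0,0,0,0,0],
)

```text
t: 5.55
eef_pos: [0.5193, 0.0617, 0.1039]
tool_rot: [0.001, 0.725, 0.689, 0.001]
contact_force: [0.0, -6.4, 5.3]
gripper_width: -0.001
```

Call:
move_arm(
  steps=[-1,0.01,0.2,0,0,0,0,-1,0,0,0,0,0,0],
)

```text
t: 5.75
eef_pos: [0.5194, 0.0635, 0.1038]
tool_rot: [0.001, 0.725, 0.689, 0.0]
contact_force: [0.5, -7.3, 5.2]
gripper_width: 0.001
```

Call:
move_arm(
  steps=[-1,0.01,0.2,0,0,0,0,-1,0,0,0,0,0,0],
)

```text
t: 5.95
eef_pos: [0.5193, 0.0636, 0.1038]
tool_rot: [0.002, 0.725, 0.689, -0.0]
contact_force: [-1.6, -12.4, 5.8]
gripper_width: -0.0
```

Call:
move_arm(
  steps=[-1,0.01,0.2,0,0,0,0,-1,0,0,0,0,0,0],
)

```text
t: 6.15
eef_pos: [0.5193, 0.0637, 0.1039]
tool_rot: [0.003, 0.726, 0.688, -0.001]
contact_force: [-1.2, -17.3, 7.3]
gripper_width: 0.002
```

The casing is home: motion stopped at y = 63.7 mm and the force rose to 17 N. I'm backing off, rising, and going over to the knob with the jaws part open.

Call:
move_arm(
  steps=[-1,-0.05,-1.2,0,0,0,0,-1,-0.05,-1,0,0,0,0,-1,0,0,5,0,0,0,-1,0,0,5,0,0,0,0.3,0,4.8,3,0,0,0,0.3,-1.4,4.8,2,0,0,0,0.3,-1.4,4.8,0,0,0,0,0.3,-1.4,4.8,0,0,0,0],
)

```text
t: 6.95
eef_pos: [0.476, 0.2327, 0.2489]
tool_rot: [-0.0, 0.724, 0.69, 0.002]
contact_force: [0.4, 0.8, 0.8]
gripper_width: 0.648
```

Call:
move_arm(
  steps=[0.3,-0.2,4.8,0,0,0,0,0.3,0,0,0,0,0,0,0.3,0,0,0,0,0,0],
)

```text
t: 7.25
eef_pos: [0.4739, 0.2798, 0.2474]
tool_rot: [-0.0, 0.723, 0.691, -0.0]
contact_force: [0.7, -1.2, 0.0]
gripper_width: 0.648
```

```bash
python3 - <<'E'
from h import *
o=status.get_obs();T=pose(o);print(np.round(T,4),o["gripper_width"])
c=cam("wrist");cv2.imwrite("pics/w3.png",c["pixels"][:,:,::-1])
t=cam("top");crop(t,"t3.png",100,170,330,280,3)
t=cam("scene");crop(t,"s3.png",250,120,450,270,4)
E
```

```text
[[ 4.490e-02  9.990e-01 -3.000e-04  4.739e-01]
 [ 9.990e-01 -4.490e-02  1.000e-04  2.798e-01]
 [ 1.000e-04 -3.000e-04 -1.000e+00  2.474e-01]
 [ 0.000e+00  0.000e+00  0.000e+00  1.000e+00]] 0.6476240426163954
```

View pics/w3.png

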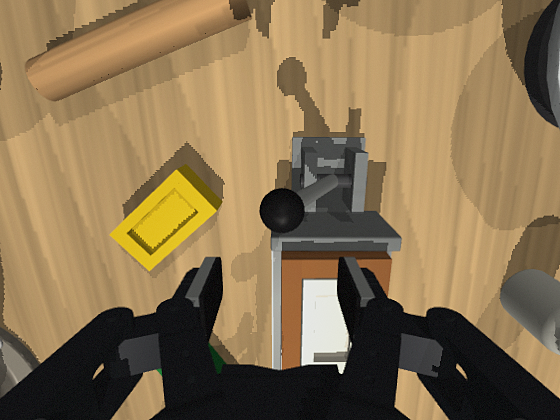

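View pics/s3.png

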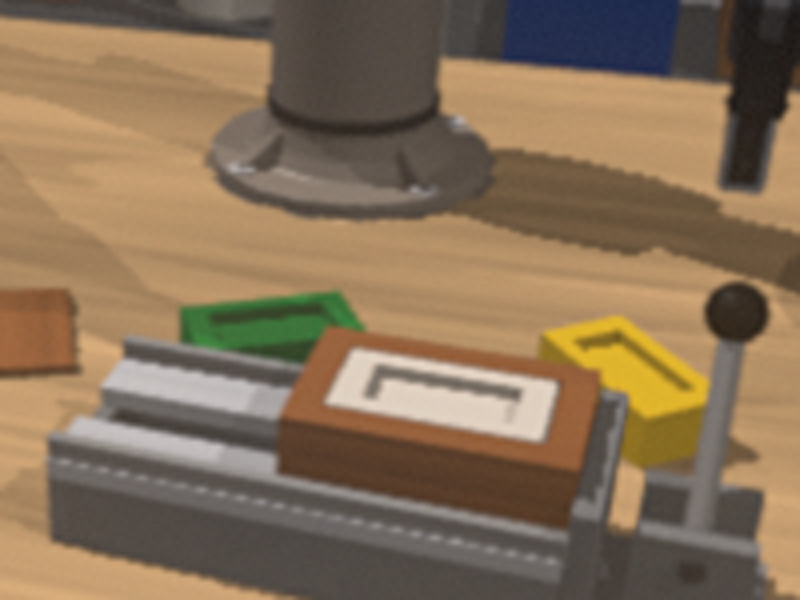

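View pics/t3.png

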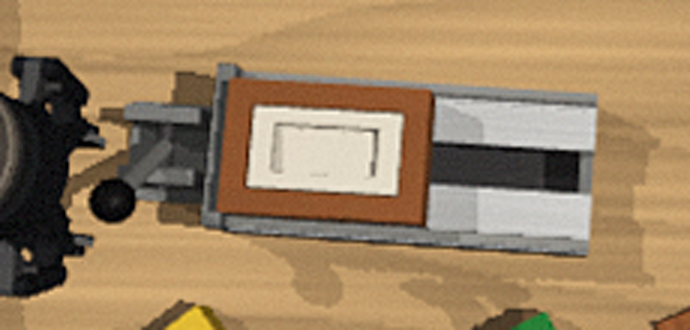

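The casing sits flush at the stop, and the knob at wrist pixel (281,209) is centred between the jaws. I'm computing how far along y it still is.

```bash
python3 - <<'E'
from h import *
o=status.get_obs();T=pose(o);c=cam("wrist")
print(toz(c,[(281.5,209.5)],.147,T@np.array(c["T_tool_cam"])),o["eef_pos"])
t=cam("top")
f=lambda L:[((x+.5)/3-.5+100,(y+.5)/3-.5+170) for x,y in L]
cas=toz(t,f([(224,76),(434,92),(424,229),(216,214)]),.102);print(cas,cas.mean(0))
m=toz(t,f([(252,104),(404,114),(398,196),(246,186)]),.102);print(m,m.mean(0))
print(models.place_of("wrist","lever_knob"))
E
```

```text
[[0.47545229 0.28242122 0.147     ]] [0.47494597 0.27660788 0.24750642]
[[0.57400015 0.22628431 0.102     ]
 [0.56449344 0.06954111 0.102     ]
 [0.46289009 0.07367726 0.102     ]
 [0.4712382  0.22631929 0.102     ]] [0.51815547 0.14895549 0.102     ]
[[0.5532322  0.20429829 0.102     ]
 [0.54759822 0.09124388 0.102     ]
 [0.48669921 0.09352457 0.102     ]
 [0.49216075 0.20545504 0.102     ]] [0.51992259 0.14863045 0.102     ]
[{'position': [203.9, 284.0], 'score': 0.83}, {'position': [286.8, 525.2], 'score': 0.39}]
```

Call:
move_arm(
  steps=[0.3,0.05,0.8,-4.6,0,0,0,0.3,0,0,-4.6,0,0,0,0.3,0,0,0,0,0,0,0.3,0,0,0,0,0,0],
)

```text
t: 7.95
eef_pos: [0.4753, 0.2854, 0.1558]
tool_rot: [0.0, 0.725, 0.689, -0.001]
contact_force: [0.4, -0.1, 1.3]
gripper_width: 0.648
```

```bash
python3 - <<'E'
from h import *
c=cam("wrist");cv2.imwrite("pics/w4.png",c["pixels"][:,:,::-1])
t=cam("scene");crop(t,"s4.png",380,120,480,270,4)
E
```

```text
(no output)
```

View pics/w4.png

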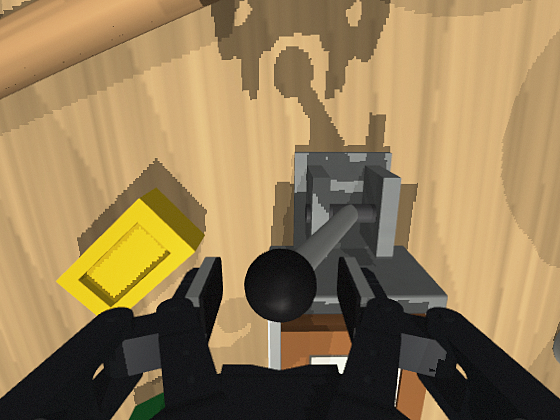

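View pics/s4.png

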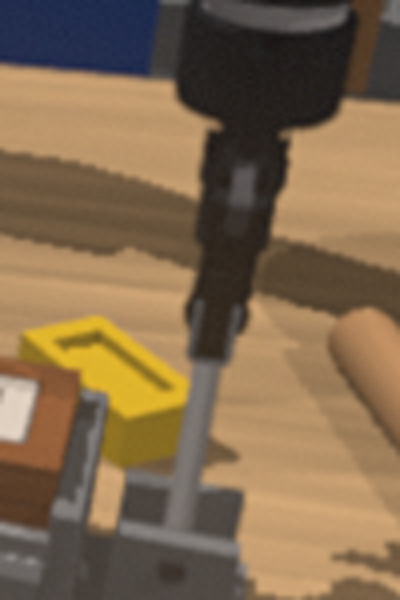

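The knob (280,285) sits between the fingers. I'm swinging it towards +x along its arc.

Call:
move_arm(
  steps=[0.3,1.2,-0.06,0.1,0,0,0,0.3,1.2,-0.06,0.2,0,0,0,0.3,1.2,-0.06,0.3,0,0,0,0.3,1.2,-0.06,0.2,0,0,0,0.3,1.2,-0.06,0.1,0,0,0,0.3,1.2,-0.06,0,0,0,0,0.3,1.2,-0.06,-0.1,0,0,0],
)

```text
t: 8.75
eef_pos: [0.5597, 0.2828, 0.1652]
tool_rot: [-0.001, 0.724, 0.69, 0.0]
contact_force: [-4.2, 0.6, 3.8]
gripper_width: 0.654
```

Call:
move_arm(
  steps=[0.3,1.0,-0.05,-0.2,0,0,0,0.3,1.0,-0.05,-0.3,0,0,0,0.3,0.7,-0.03,-0.3,0,0,0,0.3,0,0,0,0,0,0],
)

```text
t: 9.15
eef_pos: [0.5874, 0.2804, 0.1551]
tool_rot: [0.001, 0.724, 0.69, 0.0]
contact_force: [-0.1, -0.2, -0.4]
gripper_width: 0.647
```

Call:
move_arm(
  steps=[0.3,0.3,0,-0.05,0,0,0,0.3,0,0,0,0,0,0],
)

```text
t: 9.35
eef_pos: [0.589, 0.2805, 0.1546]
tool_rot: [0.0, 0.724, 0.69, -0.0]
contact_force: [-1.3, -0.8, 0.8]
gripper_width: 0.651
```

Call:
move_arm(
  steps=[0.3,0.3,0,-0.05,0,0,0,0.3,0,0,0,0,0,0],
)

```text
t: 9.55
eef_pos: [0.5914, 0.2804, 0.1538]
tool_rot: [-0.0, 0.724, 0.69, -0.001]
contact_force: [-4.0, -2.3, -0.9]
gripper_width: 0.651
```

```bash
python3 - <<'E'
from h import *
c=cam("wrist");cv2.imwrite("pics/w5.png",c["pixels"][:,:,::-1])
t=cam("scene");crop(t,"s5.png",300,120,480,270,4)
E
```

```text
(no output)
```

View pics/w5.png

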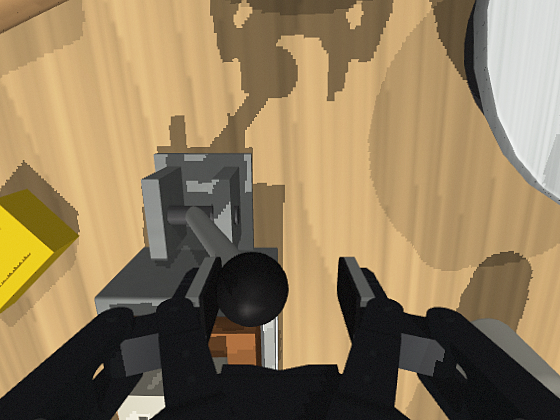

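View pics/s5.png

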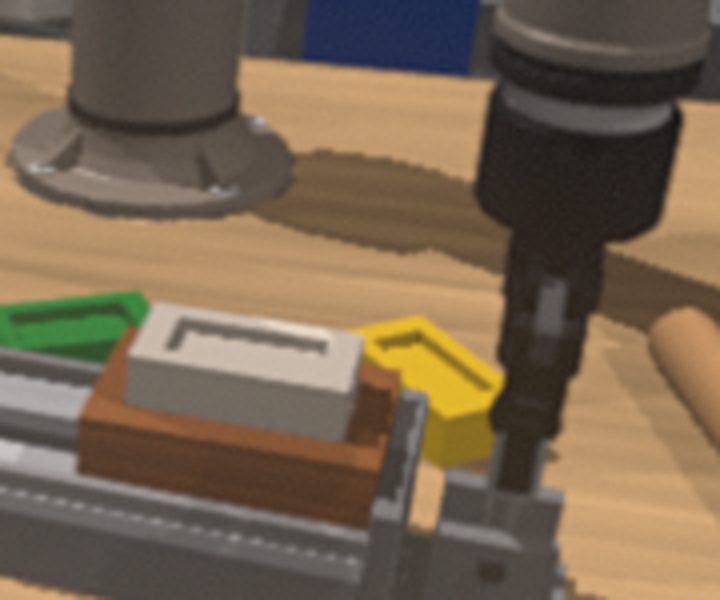

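The mould is nearly up and the knob rests on the left finger. I'm pushing on until it reaches the lever's end stop.

Call:
move_arm(
  steps=[0.3,0.3,0,-0.1,0,0,0,0.3,0,0,0,0,0,0],
)

```text
t: 9.85
eef_pos: [0.5945, 0.2803, 0.1528]
tool_rot: [-0.0, 0.724, 0.69, -0.001]
contact_force: [-3.9, -2.6, -1.7]
gripper_width: 0.648
```

Call:
move_arm(
  steps=[0.3,0.3,0,-0.1,0,0,0,0.3,0,0,0,0,0,0],
)

```text
t: 10.05
eef_pos: [0.5953, 0.2806, 0.1518]
tool_rot: [-0.002, 0.724, 0.69, -0.003]
contact_force: [-12.4, -3.7, 4.8]
gripper_width: 0.653
```

Call:
move_arm(
  steps=[0.3,0.3,0,-0.1,0,0,0,0.3,0,0,0,0,0,0],
)

```text
t: 10.25
eef_pos: [0.5956, 0.281, 0.1507]
tool_rot: [-0.004, 0.724, 0.69, -0.005]
contact_force: [-20.8, -3.2, 12.8]
gripper_width: 0.65
```

Call:
move_arm(
  steps=[0.3,0.3,0,-0.1,0,0,0,0.3,0,0,0,0,0,0],
)

```text
t: 10.45
eef_pos: [0.596, 0.2811, 0.1503]
tool_rot: [-0.006, 0.723, 0.69, -0.007]
contact_force: [-30.7, -5.0, 24.2]
gripper_width: 0.656
```

The lever is at its end stop: motion stopped and the force reached 30 N. I'm backing off, rising, and going over the mould with the jaws fully open.

Call:
move_arm(
  steps=[0.3,-1.6,0,0.2,0,0,0,0.3,-0.3,0,0,0,0,0,0.3,0,0,5,0,0,0,0.3,0,0,5,0,0,0,1,-2.2,-4.4,0,0,0,0,1,-2.2,-4.4,0,0,0,0,1,-2.2,-4.4,0,0,0,0,1,0,0,0,0,0,0],
)

```text
t: 11.25
eef_pos: [0.5183, 0.1415, 0.2531]
tool_rot: [0.001, 0.727, 0.686, 0.0]
contact_force: [0.9, 0.2, 0.1]
gripper_width: 1.004
```

```bash
python3 - <<'E'
from h import *
o=status.get_obs();T=pose(o);c=cam("wrist");cv2.imwrite("pics/w6.png",c["pixels"][:,:,::-1])
print(np.round(T,4))
t=cam("scene");crop(t,"s6.png",270,120,470,270,4)
t=cam("top");crop(t,"t6.png",100,170,330,280,3)
E
```

```text
[[ 5.800e-02  9.983e-01  1.000e-03  5.183e-01]
 [ 9.983e-01 -5.800e-02 -6.000e-04  1.415e-01]
 [-6.000e-04  1.000e-03 -1.000e+00  2.531e-01]
 [ 0.000e+00  0.000e+00  0.000e+00  1.000e+00]]
```

View pics/w6.png

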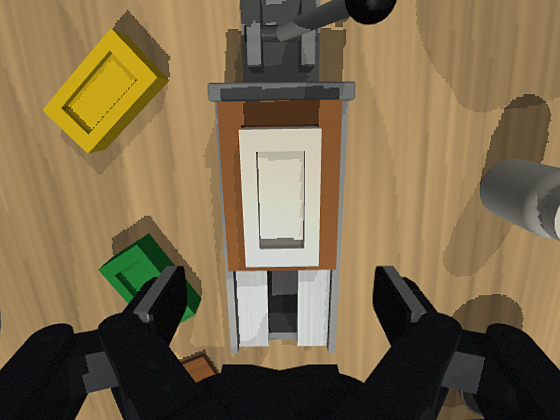

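View pics/s6.png

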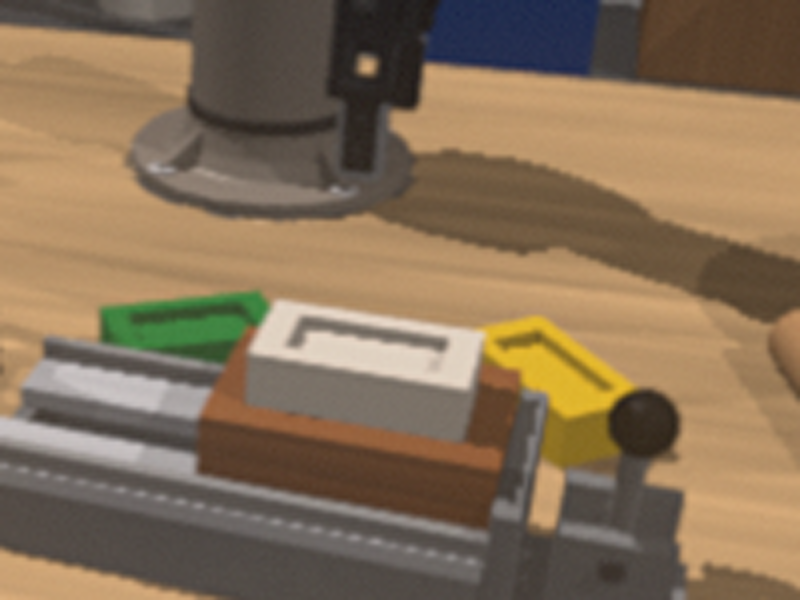

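View pics/t6.png

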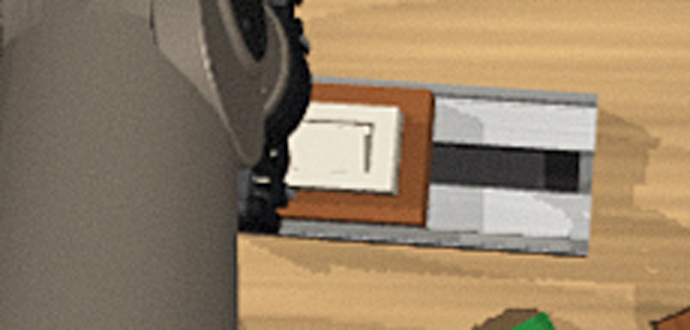

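The mould stands proud of the casing, the lever leans to +x (370,5), and the casing is still at the stop. I'm measuring the mould's top in the wrist view.

```bash
python3 - <<'E'
from h import *
o=status.get_obs();T=pose(o);c=cam("wrist")
r=models.silhouettes("wrist","mould")
im=c["pixels"].astype(int);mask=((im.min(2)>165)&(im[:,:,0]-im[:,:,2]<60)).astype(np.uint8)
mask[:, :225]=0;mask[:,335:]=0;mask[268:]=0;mask[:120]=0
mask=cv2.morphologyEx(mask,cv2.MORPH_CLOSE,np.ones((5,5)))
n,l,st,_=cv2.connectedComponentsWithStats(mask);k=1+st[1:,4].argmax();pts=np.argwhere(l==k)[:,::-1].astype(np.float32)
rect=cv2.boxPoints(cv2.minAreaRect(pts));print(rect)
W=T@np.array(c["T_tool_cam"])
P=toz(c,rect,.132,W);print(np.round(P*1000,1),P.mean(0)*1000,np.linalg.norm(np.diff(P[[0,1,2,3,0]],axis=0),axis=1)*1000)
crop(c,"w6c.png",220,110,350,280,4)
E
```

```text
[[237. 141.]
 [318. 141.]
 [318. 267.]
 [237. 267.]]
[[491.2 203.4 132. ]
 [550.5 200.4 132. ]
 [549.   97.9 132. ]
 [482.1 101.4 132. ]] [518.18305433 150.76884337 132.        ] [ 59.42474639 102.43942596  66.97629757 102.38472007]
```

View pics/w6c.png

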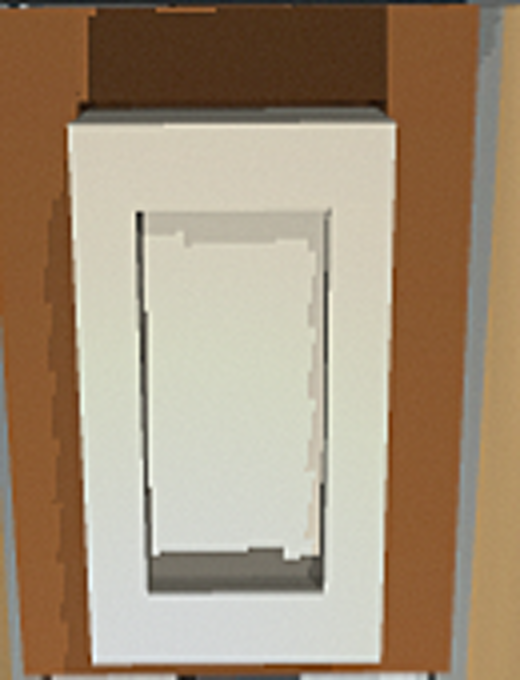

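```bash
python3 - <<'E'
from h import *
c=cam("wrist");o=status.get_obs();T=pose(o)
W=T@np.array(c["T_tool_cam"])
q=[((x+.5)/4-.5+220,(y+.5)/4-.5+110) for x,y in [(68,124),(396,124),(382,663),(92,663)]]
P=toz(c,q,.132,W);print(np.round(P*1000,1),P.mean(0)*1000,np.linalg.norm(np.diff(P[[0,1,2,3,0]],axis=0),axis=1)*1000)
v=P[:2].mean(0)-P[2:].mean(0);print("yaw",np.degrees(np.arctan2(-v[0],v[1])));print(o["eef_pos"],"tool yaw",np.degrees(np.arctan2(T[1,1],T[0,1])))
E
```

```text
[[490.2 204.3 132. ]
 [550.  201.5 132. ]
 [545.8  91.5 132. ]
 [485.6  94.4 132. ]] [517.89643218 147.91314323 132.        ] [ 59.9223896  110.07300461  60.30177424 110.05070544]
yaw -2.293898709992768
[0.52003104 0.15045875 0.25247596] tool yaw -2.6660079323895176
```

Fitted mould centre is (517.9, 147.9) with yaw about -2.5°, and the fitted size is 60 x 110, as expected. I'm descending to grasp.

Call:
move_arm(
  steps=[1,-0.1,-0.2,-4,0,0,0,1,0,0,-4,0,0,0,1,0,0,-3,0,0,0,1,0,0,-1.7,0,0,0,1,0,0,0,0,0,0,1,0,0,0,0,0,0],
)

```text
t: 12.15
eef_pos: [0.5187, 0.1475, 0.1255]
tool_rot: [0.0, 0.724, 0.69, -0.0]
contact_force: [0.9, -0.5, 0.9]
gripper_width: 1.001
```

```bash
python3 - <<'E'
from h import *
c=cam("wrist");cv2.imwrite("pics/w7.png",c["pixels"][:,:,::-1])
t=cam("scene");crop(t,"s7.png",270,120,470,270,4)
print(status.get_obs()["eef_pos"])
E
```

```text
[0.51919707 0.14747702 0.126469  ]
```

View pics/w7.png

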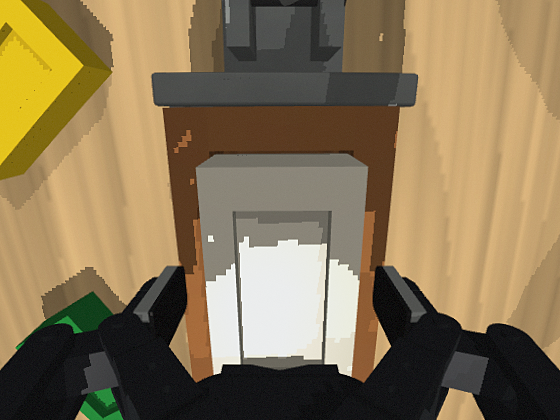

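View pics/s7.png

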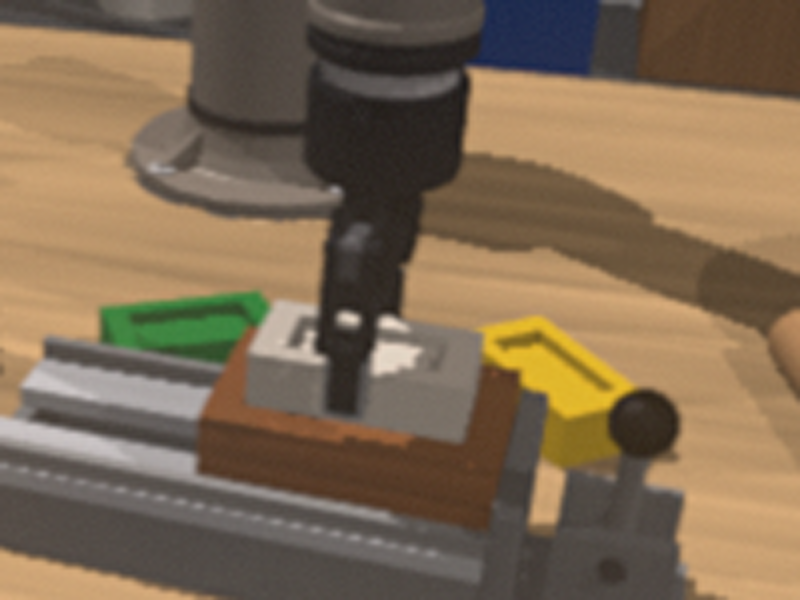

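The fingers straddle the mould evenly, with edges at about 197-368 px against fingers at 178 and 380. I'm closing.

Call:
move_arm(
  steps=[-1,0,0,0,0,0,0,-1,0,0,0,0,0,0,-1,0,0,0,0,0,0,-1,0,0,0,0,0,0,-1,0,0,0,0,0,0],
  newtons=45,
)

```text
t: 12.75
eef_pos: [0.5188, 0.1472, 0.1263]
tool_rot: [0.0, 0.724, 0.69, 0.001]
contact_force: [-0.6, 0.5, 6.7]
gripper_width: 0.693
```

Call:
move_arm(
  steps=[-1,0,0,0.5,0,0,0,-1,0,0,0.5,0,0,0,-1,0,0,0,0,0,0],
)

```text
t: 13.05
eef_pos: [0.518, 0.1469, 0.1358]
tool_rot: [-0.0, 0.724, 0.69, 0.0]
contact_force: [0.3, -0.1, -2.2]
gripper_width: 0.694
```

```bash
python3 - <<'E'
from h import *
c=cam("wrist");cv2.imwrite("pics/w8.png",c["pixels"][:,:,::-1])
t=cam("scene");crop(t,"s8.png",270,120,470,270,4)
print(status.get_obs()["eef_pos"])
E
```

```text
[0.51764077 0.14688221 0.13527862]
```

View pics/s8.png

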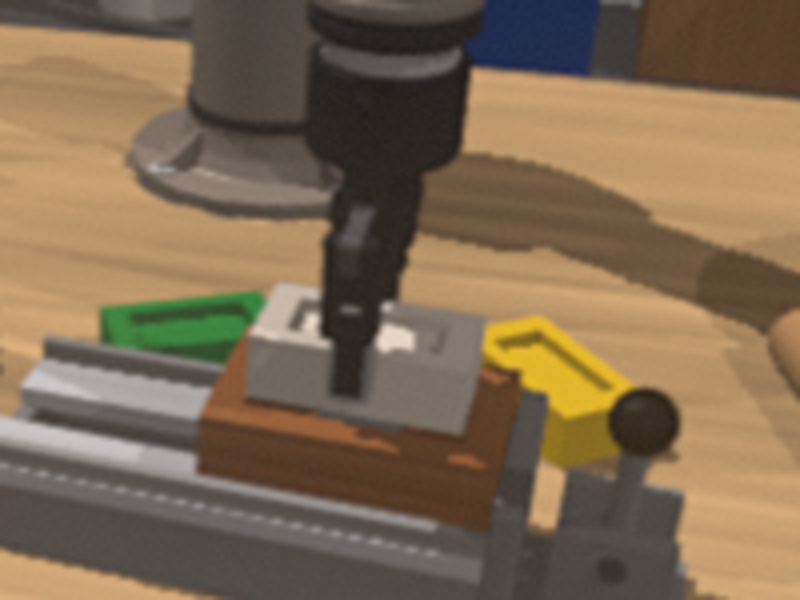

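View pics/w8.png

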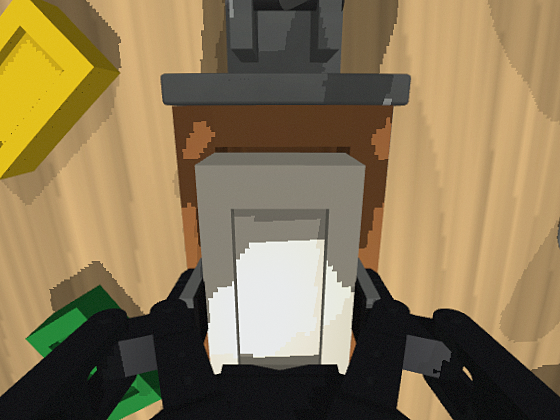

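The mould is clear of the pad: opening about 59 mm, level. I'm lifting it out and carrying it to the rack.

Call:
move_arm(
  steps=[-1,0,0,1,0,0,0,-1,0,0,2,0,0,0,-1,0,0,3,0,0,0,-1,0,0,3,0,0,0,-1,0.4,-2,1,0,0,0.2,-1,0.75,-4,0,0,0,0.2,-1,0.75,-4,0,0,0,0.2,-1,0.75,-4,0,0,0,0.2],
)

```text
t: 13.95
eef_pos: [0.5445, 0.0055, 0.2361]
tool_rot: [0.0, 0.719, 0.695, 0.0]
contact_force: [0.9, 0.1, -1.7]
gripper_width: 0.692
```

Call:
move_arm(
  steps=[-1,0.75,-4,0,0,0,0.2,-1,0.75,-4,0,0,0,0.2,-1,0.75,-4,0,0,0,0.2,-1,0.75,-4,0,0,0,0.2,-1,0.75,-4,0,0,0,0.2,-1,0.75,-4,0,0,0,0.2,-1,0.75,-4,0,0,0,0.3,-1,0.75,-4,0,0,0,0.3],
)

```text
t: 14.75
eef_pos: [0.6045, -0.3145, 0.2357]
tool_rot: [-0.0, 0.708, 0.706, -0.0]
contact_force: [0.6, -0.1, -2.3]
gripper_width: 0.692
```

Call:
move_arm(
  steps=[-1,0,-1,0,0,0,0,-1,0,0,0,0,0,0,-1,0,0,0,0,0,0,-1,0,0,0,0,0,0],
)

```text
t: 15.15
eef_pos: [0.6051, -0.3206, 0.2353]
tool_rot: [-0.001, 0.707, 0.707, 0.001]
contact_force: [0.5, 0.4, -1.7]
gripper_width: 0.691
```

```bash
python3 - <<'E'
from h import *
c=cam("wrist");cv2.imwrite("pics/w9.png",c["pixels"][:,:,::-1])
t=cam("scene");cv2.imwrite("pics/s9.png",t["pixels"][:,:,::-1])
t=cam("top");crop(t,"t9.png",330,140,500,300,4)
o=status.get_obs();T=pose(o);print(np.round(T,4),"tool yaw",np.degrees(np.arctan2(T[1,1],T[0,1])))
E
```

```text
[[ 1.000e-03  1.000e+00  2.000e-04  6.050e-01]
 [ 1.000e+00 -1.000e-03  8.000e-04 -3.214e-01]
 [ 8.000e-04  2.000e-04 -1.000e+00  2.355e-01]
 [ 0.000e+00  0.000e+00  0.000e+00  1.000e+00]] tool yaw -0.05583231366052937
```

View pics/w9.png

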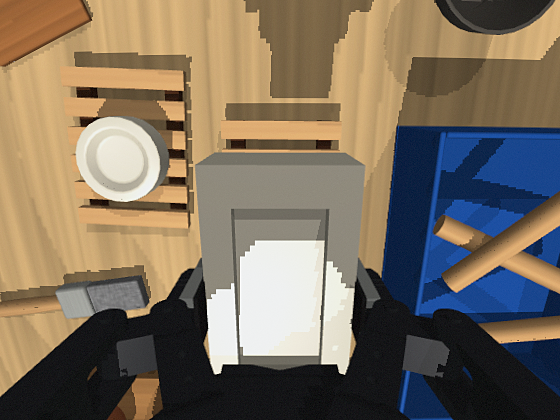

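View pics/s9.png

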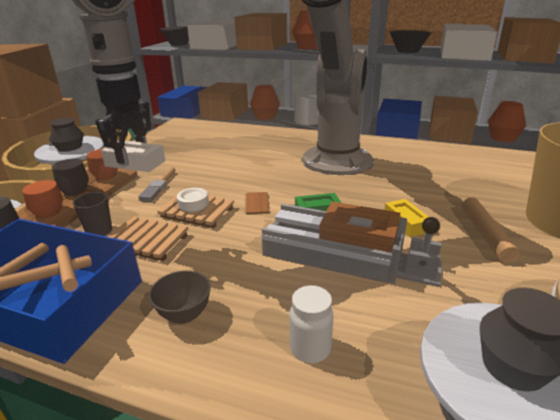

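View pics/t9.png

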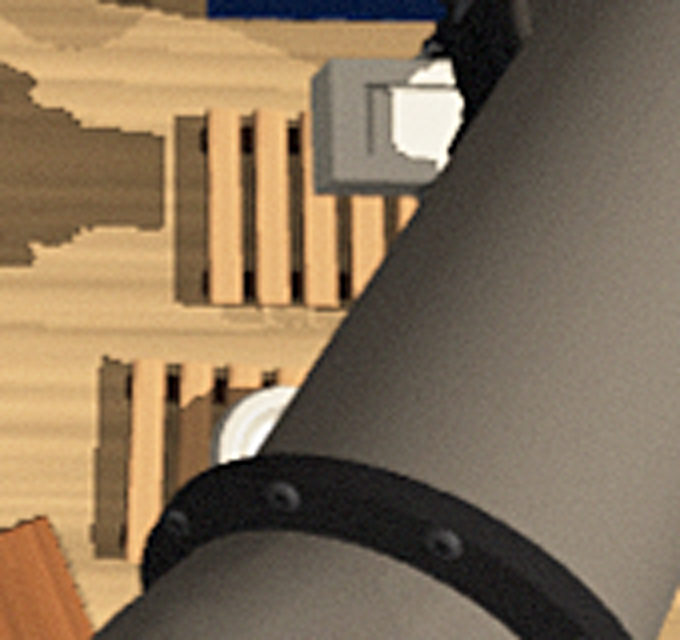

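```bash
python3 - <<'E'
from h import *
c=cam("wrist");o=status.get_obs();T=pose(o);W=T@np.array(c["T_tool_cam"])
crop(c,"w9c.png",180,90,400,170,3.5)
print(np.round(toz(c,[(222,121),(340,121),(341,149),(222,149)],.024,W)*1000,1),o["eef_pos"])
t=cam("top")
for z in (0,.06,.1): print(z,np.round(toz(t,[(381,143),(520,145)],z)*1000))
# mould top corners as seen: z of top = tcp+.006
q=[(196,168),(364,168)]
print(np.round(toz(c,q,o["eef_pos"][2]+.006,W)*1000,1))
E
```

```text
[[ 546.8 -258.    24. ]
 [ 664.  -258.3   24. ]
 [ 666.3 -285.9   24. ]
 [ 545.3 -285.6   24. ]] [ 0.60495546 -0.32178955  0.23550319]
0 [[ 734. -260.    0.]
 [ 734. -606.    0.]]
0.06 [[ 715. -246.   60.]
 [ 715. -573.   60.]]
0.1 [[ 702. -237.  100.]
 [ 702. -550.  100.]]
[[ 574.3 -267.4  241.5]
 [ 633.7 -267.6  241.5]]
```

View pics/w9c.png

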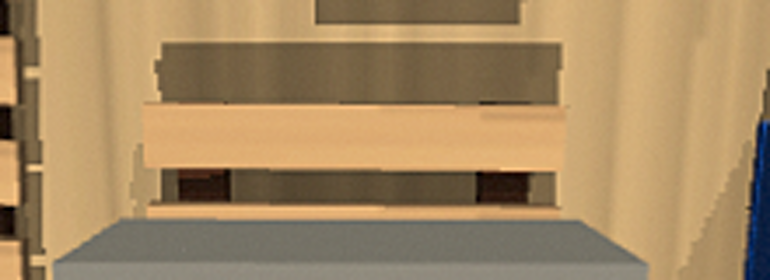

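The rack's near edges in the wrist view give a centre of about (606, -336), which agrees with the top view. The held mould is centred at about (604, -322.5). I'm shifting it and lowering to just above the slats.

Call:
move_arm(
  steps=[-1,0.15,-1.3,-3,0,0,0,-1,0,0,-4,0,0,0,-1,0,0,-4,0,0,0,-1,0,0,-3,0,0,0,-1,0,0,-2,0,0,0,-1,0,0,-1,0,0,0,-1,0,0,0,0,0,0,-1,0,0,0,0,0,0],
)

```text
t: 16.2
eef_pos: [0.6068, -0.3365, 0.0665]
tool_rot: [0.001, 0.708, 0.706, 0.0]
contact_force: [0.2, -0.3, -1.3]
gripper_width: 0.699
```

```bash
python3 - <<'E'
from h import *
c=cam("wrist");cv2.imwrite("pics/w10.png",c["pixels"][:,:,::-1])
t=cam("scene");crop(t,"s10.png",80,160,230,270,5)
t=cam("top");crop(t,"t10.png",330,140,500,300,4)
o=status.get_obs();T=pose(o);print(np.round(T,4),"tool yaw",np.degrees(np.arctan2(T[1,1],T[0,1])))
E
```

```text
[[ 0.003   1.      0.0024  0.607 ]
 [ 1.     -0.003  -0.0011 -0.3366]
 [-0.0011  0.0024 -1.      0.067 ]
 [ 0.      0.      0.      1.    ]] tool yaw -0.17309889381824836
```

View pics/w10.png

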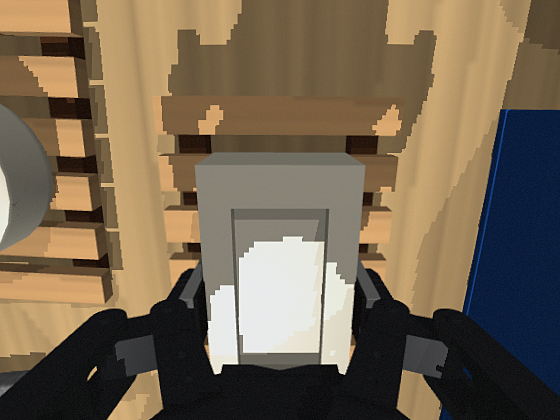

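View pics/s10.png

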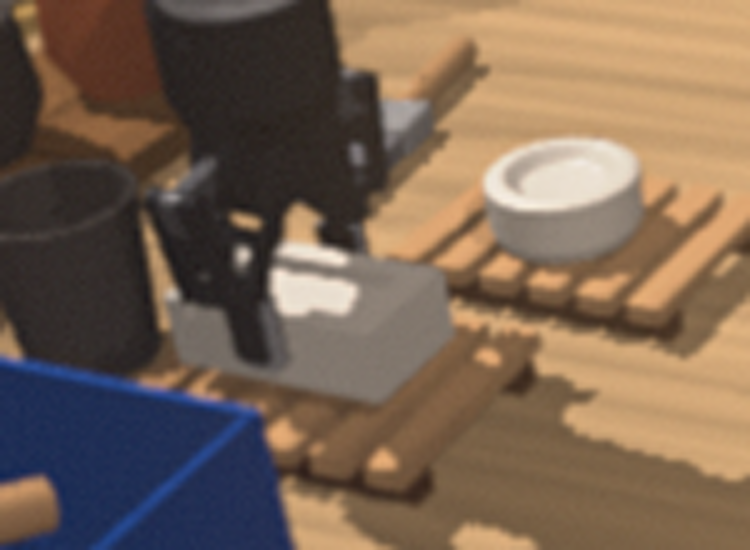

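View pics/t10.png

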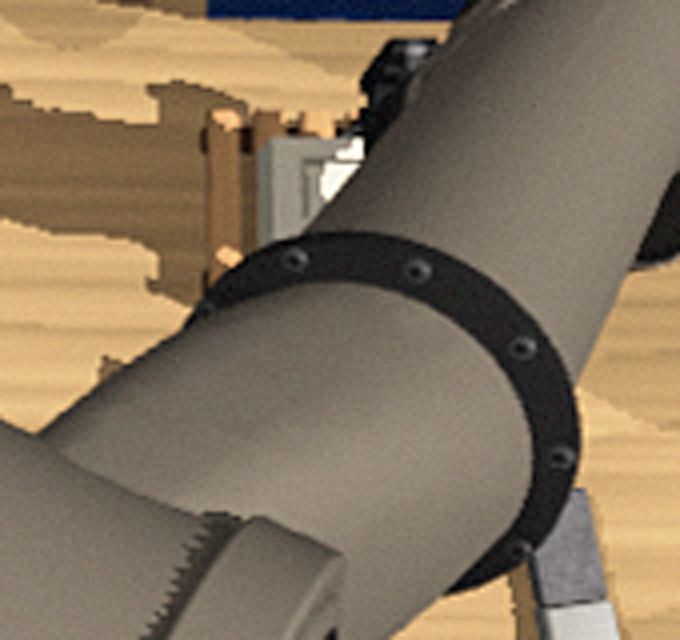

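```bash
python3 - <<'E'
from h import *
c=cam("wrist");o=status.get_obs();T=pose(o);W=T@np.array(c["T_tool_cam"])
r=toz(c,[(162,97),(404,97),(398,155),(162,155)],.024,W)*1000
m=toz(c,[(196,166),(364,166)],o["eef_pos"][2]+.006,W)*1000
print(np.round(r,1),np.round(m,1),o["eef_pos"])
E
```

```text
[[ 549.9 -256.2   24. ]
 [ 665.5 -256.7   24. ]
 [ 665.3 -284.4   24. ]
 [ 547.  -283.8   24. ]] [[ 576.4 -281.4   72.8]
 [ 635.5 -281.6   72.8]] [ 0.6068238  -0.33651789  0.06679289]
```

The mould is centred to about 1 mm: rack centre about (607, -336), mould about (606, -336.5). I'm lowering gently while watching the force.

Call:
move_arm(
  steps=[-1,0,0,-0.5,0,0,0,-1,0,0,-0.4,0,0,0,-1,0,0,-0.15,0,0,0,-1,0,0,0,0,0,0],
)

```text
t: 16.8
eef_pos: [0.606, -0.336, 0.0548]
tool_rot: [-0.0, 0.708, 0.706, 0.0]
contact_force: [0.0, 0.5, -0.5]
gripper_width: 0.693
```

Call:
move_arm(
  steps=[-1,0,0,-0.1,0,0,0,-1,0,0,0,0,0,0],
)

```text
t: 17.0
eef_pos: [0.606, -0.3361, 0.0547]
tool_rot: [-0.0, 0.708, 0.706, 0.0]
contact_force: [-3.6, 3.0, 7.1]
gripper_width: 0.697
```

Call:
move_arm(
  steps=[-1,0,0,-0.1,0,0,0,-1,0,0,0,0,0,0],
)

```text
t: 17.2
eef_pos: [0.606, -0.3361, 0.0547]
tool_rot: [-0.0, 0.708, 0.706, 0.0]
contact_force: [-5.3, 4.5, 13.7]
gripper_width: 0.694
```

It's seated: z has stopped at 54.7 mm and the force is rising. I'm relaxing the press and opening.

Call:
move_arm(
  steps=[-1,0,0,0.15,0,0,0,-1,0,0,0,0,0,0,0.55,0,0,0,0,0,0,0.75,0,0,0,0,0,0,1,0,0,0,0,0,0,1,0,0,0,0,0,0],
)

```text
t: 17.8
eef_pos: [0.6061, -0.3362, 0.0542]
tool_rot: [-0.0, 0.708, 0.706, -0.0]
contact_force: [0.2, -0.3, -1.0]
gripper_width: 0.998
```

Call:
move_arm(
  steps=[1,0,0,1,0,0,0,1,0,0,2,0,0,0,1,0,0,4,0,0,0,1,0,0,5,0,0,0,1,0,0,5,0,0,0,1,0,0,2,0,0,0,1,0,0,0,0,0,0],
)

```text
t: 18.5
eef_pos: [0.6076, -0.3378, 0.2498]
tool_rot: [0.004, 0.708, 0.706, 0.001]
contact_force: [0.2, -0.2, 0.1]
gripper_width: 0.998
```

```bash
python3 - <<'E'
from h import *
c=cam("wrist");cv2.imwrite("pics/w11.png",c["pixels"][:,:,::-1])
t=cam("scene");cv2.imwrite("pics/s11.png",t["pixels"][:,:,::-1])
E
```

```text
(no output)
```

View pics/w11.png

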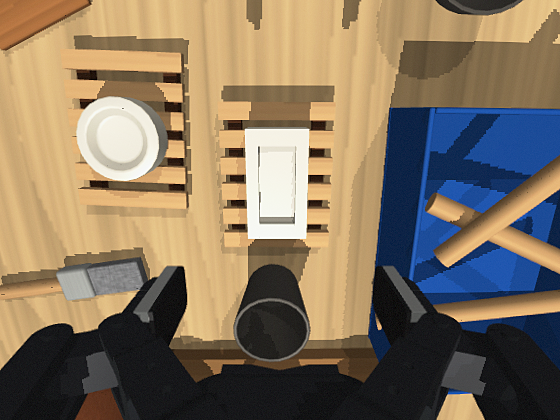

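View pics/s11.png

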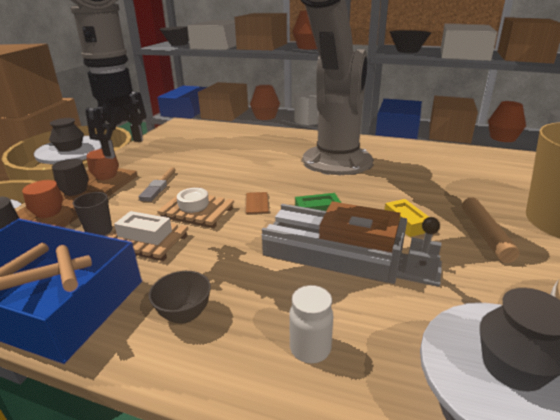

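The mould stands squarely mid-rack (wrist 277,183), hollow side up, and the round mould is untouched. I'm going back to the lever.

Call:
move_arm(
  steps=[0.3,-0.1,2.2,0,0,0,0,0.3,-0.15,4.4,0,0,0,-0.2,0.3,-0.15,4.4,0,0,0,-0.2,0.3,-0.15,4.4,0,0,0,-0.2,0.3,-0.15,4.4,0,0,0,-0.2,0.3,-0.15,4.4,0,0,0,-0.2,0.3,-0.15,4.4,0,0,0,-0.2,0.3,-0.15,4.4,0,0,0,-0.2],
)

```text
t: 19.4
eef_pos: [0.5932, -0.0042, 0.2427]
tool_rot: [-0.001, 0.717, 0.697, -0.001]
contact_force: [0.4, 0.1, -0.4]
gripper_width: 0.647
```

Call:
move_arm(
  steps=[0.3,-0.15,4.4,0,0,0,-0.2,0.3,-0.2,4.4,0,0,0,-0.2,0.3,-0.2,4.4,0,0,0,-0.2,0.3,-0.2,4.4,0,0,0,-0.2,0.3,-0.2,4.4,0,0,0,-0.2,0.3,-0.2,4.4,0,0,0,-0.2,0.3,-0.2,2.2,0,0,0,-0.2,0.3,0,0,0,0,0,0],
)

```text
t: 20.2
eef_pos: [0.5786, 0.2851, 0.2418]
tool_rot: [-0.001, 0.723, 0.691, -0.001]
contact_force: [-0.3, -0.2, -0.0]
gripper_width: 0.648
```

Call:
move_arm(
  steps=[0.3,0,0,0,0,0,0,0.3,0,0,0,0,0,0],
)

```text
t: 20.4
eef_pos: [0.5811, 0.2777, 0.2436]
tool_rot: [0.0, 0.726, 0.688, -0.001]
contact_force: [0.9, -0.9, 0.0]
gripper_width: 0.646
```

```bash
python3 - <<'E'
from h import *
c=cam("wrist");cv2.imwrite("pics/w12.png",c["pixels"][:,:,::-1])
o=status.get_obs();T=pose(o);print(np.round(T,4),o["gripper_width"])
print(models.place_of("wrist","lever_knob"))
E
```

```text
[[ 5.470e-02  9.985e-01 -6.000e-04  5.813e-01]
 [ 9.985e-01 -5.470e-02 -1.200e-03  2.777e-01]
 [-1.300e-03 -5.000e-04 -1.000e+00  2.439e-01]
 [ 0.000e+00  0.000e+00  0.000e+00  1.000e+00]] 0.6477308914264154
[{'position': [216.5, 281.1], 'score': 0.64}]
```

View pics/w12.png

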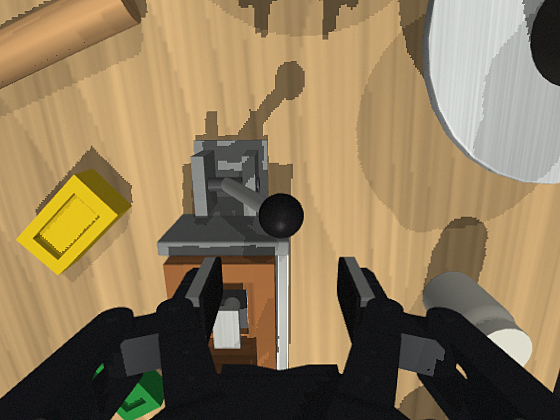

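The knob at (281,215) is centred between the jaws, and the empty casing shows the pad in its hole. I'm descending and swinging back towards -x.

Call:
move_arm(
  steps=[0.3,0,0.3,-4.5,0,0,0,0.3,0,0,-4.4,0,0,0,0.3,0,0,0,0,0,0,0.3,0,0,0,0,0,0],
)

```text
t: 20.9
eef_pos: [0.5814, 0.2817, 0.1558]
tool_rot: [0.0, 0.726, 0.688, -0.001]
contact_force: [-0.1, -0.5, 0.1]
gripper_width: 0.649
```

Call:
move_arm(
  steps=[0.3,-1.2,0.06,0.1,0,0,0,0.3,-1.2,0.06,0.2,0,0,0,0.3,-1.2,0.06,0.3,0,0,0,0.3,-1.2,0.06,0.2,0,0,0,0.3,-1.2,0.06,0.1,0,0,0,0.3,-1.2,0.06,0,0,0,0,0.3,-1.2,0.06,-0.1,0,0,0],
)

```text
t: 21.6
eef_pos: [0.497, 0.2876, 0.1649]
tool_rot: [0.0, 0.725, 0.688, 0.002]
contact_force: [2.8, 0.6, 2.0]
gripper_width: 0.648
```

Call:
move_arm(
  steps=[0.3,-1.0,0.05,-0.2,0,0,0,0.3,-1.0,0.05,-0.3,0,0,0,0.3,-0.5,0.03,-0.2,0,0,0,0.3,0,0,0,0,0,0],
)

```text
t: 22.0
eef_pos: [0.4701, 0.2883, 0.1554]
tool_rot: [-0.001, 0.725, 0.689, -0.002]
contact_force: [-0.4, -0.3, 0.0]
gripper_width: 0.648
```

Call:
move_arm(
  steps=[0.3,-0.4,0.02,-0.1,0,0,0,0.3,0,0,0,0,0,0],
)

```text
t: 22.2
eef_pos: [0.4676, 0.2883, 0.1548]
tool_rot: [-0.0, 0.725, 0.688, -0.001]
contact_force: [1.8, -0.1, -0.4]
gripper_width: 0.648
```

Call:
move_arm(
  steps=[0.3,-0.3,0,-0.1,0,0,0,0.3,0,0,0,0,0,0],
)

```text
t: 22.4
eef_pos: [0.465, 0.2884, 0.1541]
tool_rot: [0.0, 0.725, 0.688, -0.0]
contact_force: [3.1, -0.5, -2.4]
gripper_width: 0.647
```

Call:
move_arm(
  steps=[0.3,-0.3,0,-0.1,0,0,0,0.3,0,0,0,0,0,0],
)

```text
t: 22.6
eef_pos: [0.4619, 0.2885, 0.1532]
tool_rot: [0.0, 0.725, 0.689, -0.0]
contact_force: [3.7, 0.6, -2.6]
gripper_width: 0.648
```

Call:
move_arm(
  steps=[0.3,-0.3,0,-0.1,0,0,0,0.3,0,0,0,0,0,0],
)

```text
t: 22.8
eef_pos: [0.4604, 0.2886, 0.1527]
tool_rot: [0.001, 0.725, 0.688, 0.001]
contact_force: [7.5, -0.2, -4.2]
gripper_width: 0.648
```

Call:
move_arm(
  steps=[0.3,-0.3,0,-0.1,0,0,0,0.3,0,0,0,0,0,0],
)

```text
t: 23.0
eef_pos: [0.46, 0.2886, 0.1526]
tool_rot: [0.002, 0.726, 0.688, 0.004]
contact_force: [14.6, 0.3, -6.3]
gripper_width: 0.652
```

Call:
move_arm(
  steps=[0.3,-0.3,0,-0.1,0,0,0,0.3,0,0,0,0,0,0],
)

```text
t: 23.2
eef_pos: [0.4598, 0.2887, 0.1524]
tool_rot: [0.004, 0.726, 0.688, 0.006]
contact_force: [21.3, 0.1, -6.4]
gripper_width: 0.648
```

The lever is at its end stop: x no longer moves and the force reached 21 N. I'm centring off the knob, rising clear, and checking.

Call:
move_arm(
  steps=[0.3,1.4,0,0.2,0,0,0,0.3,0.4,0,0,0,0,0,0.3,0,0,4,0,0,0,0.3,0,0,5,0,0,0,0.3,-1,4.5,3,0,0,0,0.3,-1,4.5,0,0,0,0,0.3,-1,4.5,0,0,0,0,0.3,0,0,0,0,0,0],
)

```text
t: 24.0
eef_pos: [0.4366, 0.4272, 0.2686]
tool_rot: [-0.002, 0.721, 0.693, -0.001]
contact_force: [-0.8, -0.2, -0.2]
gripper_width: 0.651
```

```bash
python3 - <<'E'
from h import *
t=cam("top");cv2.imwrite("pics/t13.png",t["pixels"][:,:,::-1]);crop(t,"t13c.png",110,170,310,280,4);crop(t,"t13r.png",350,155,460,295,4)
s=cam("scene");crop(s,"s13.png",80,150,460,300,2)
E
```

```text
(no output)
```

View pics/t13.png

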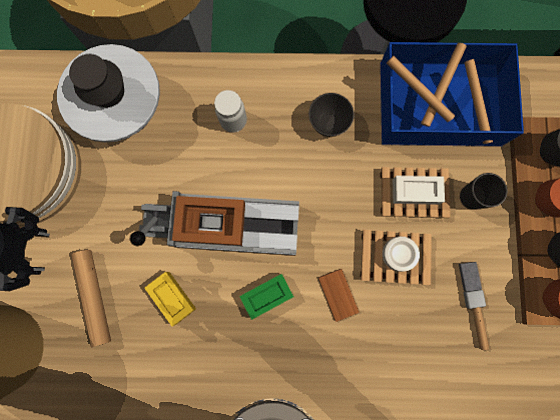

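View pics/t13c.png

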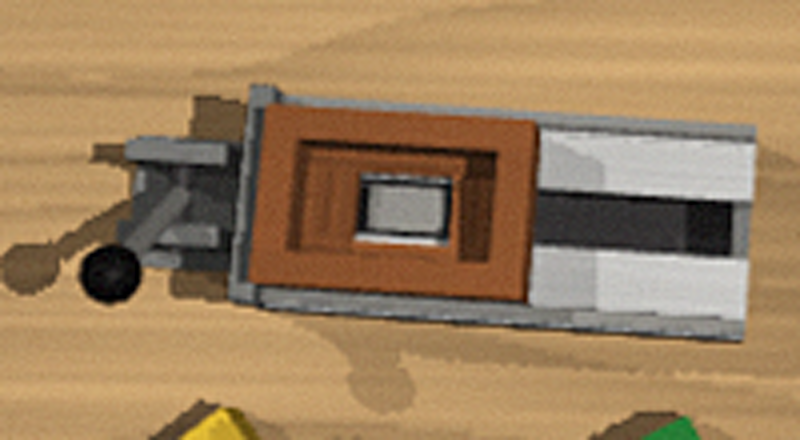

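View pics/t13r.png

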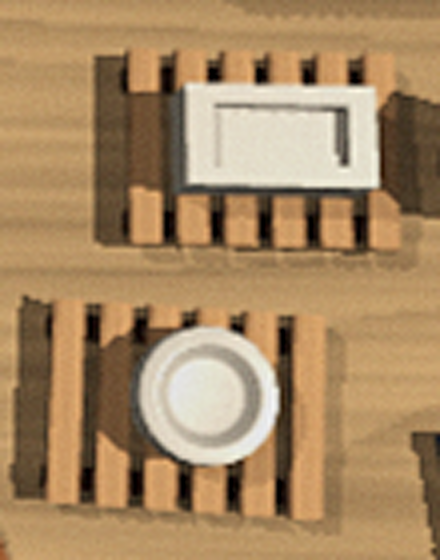

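View pics/s13.png

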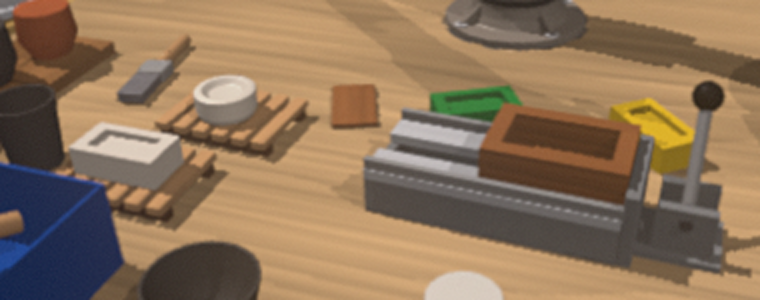

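The casing is at the stop, the lever is back at -x and the pad is down. In the top crop the mould (182-380) looks off-centre on the rack (128-398). That may be parallax from its height, so I'm computing it.

```bash
python3 - <<'E'
from h import *
c=cam("top")
f=lambda L,ox,oy:[((x+.5)/4-.5+ox,(y+.5)/4-.5+oy) for x,y in L]
r=toz(c,f([(128,48),(398,52),(400,248),(130,244)],350,155),.024)*1000
m=toz(c,f([(184,83),(380,87),(379,189),(182,186)],350,155),.060)*1000
for P in(r,m):
  print(np.round(P,1).tolist(),np.round(P.mean(0),1),np.linalg.norm(np.diff(P[[0,1,2,3,0]],axis=0),axis=1).round(1))
a=lambda P:np.degrees(np.arctan2(-(P[[0,3]].mean(0)-P[[1,2]].mean(0))[0],(P[[0,3]].mean(0)-P[[1,2]].mean(0))[1]))
print(a(r),a(m))
# predicted mould outline at rack centre
print(proj(c,[[.607,-.336,.06]]),proj(c,[[.607,-.336,.024]]))
crop(c,"big.png",355,155,455,230,8)
E
```

```text
[[666.9, -254.7, 24.0], [667.0, -418.1, 24.0], [546.8, -414.1, 24.0], [546.5, -253.6, 24.0]] [ 606.8 -335.1   24. ] [163.4 120.3 160.5 120.5]
[[636.9, -278.7, 60.0], [636.3, -392.8, 60.0], [575.8, -389.7, 60.0], [575.7, -276.1, 60.0]] [ 606.2 -334.3   60. ] [114.   60.6 113.5  61.3]
0.05617945709210154 -0.1267740638106307
[[420.62552466 188.31009588]] [[415.94098205 191.32569336]]
```

View pics/big.png

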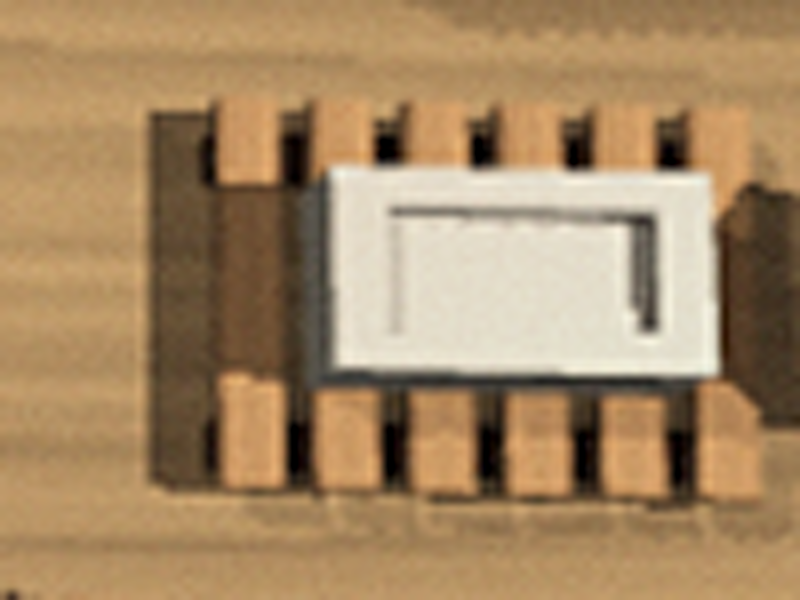

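With parallax accounted for, the mould centre is (606.2, -334.3) and the rack centre (606.8, -335.1), with yaws within 0.2°. The casing's rear corner hasn't moved (top pixel about (245,201)), so I'm handing in.

```bash
python3 -c "
from station import order,status
print(status.get_obs()['t']);print(order.hand_in())"
```

```text
24.15
the job is handed in; nothing more can be done
None
```

The job is done and was handed in at 24.2 s; `hand_in()` gives no verdict.

- **What I did:** I pushed the casing home against the stop and swung the lever right over, which poked the mould up. I then gripped the mould at 45 N, carried it to the empty rack and set it down. Last, I swung the lever all the way back. The highest force component I read was about 31 N, at the lever's end stop.
- **Mould:** it stands hollow side up in the middle of the rack. The top camera puts its centre at (606.2, -334.3) mm against (606.8, -335.1) mm for the rack, with yaws within 0.2°.
- **Ejector:** the casing is still against the stop and the pad is down. The lever rests at its -x end stop, about 1.5 px beyond where it started in the top picture; I took the end stop itself as "all the way back".
- **The rest:** the round mould, bowl and jar look unmoved in the last top picture, and the arm was clear of everything.
- **Checks that disagreed:** the mould looked off-centre on the rack in the raw top picture. That was parallax from its height: its expected centre pixel matched the one I measured. My hand-picked corners also gave its length as 114 mm instead of 110 mm, but a finer crop fitted the true size.

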